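# Close the carton packed with the ring gauge

## Task

Two open cardboard cartons stand on the bench, one packed with a plain steel ring gauge and one with a toothed gear. Close the carton with the ring gauge for dispatch: fold its narrow flap down flat first, while the wide flap is still standing, then fold the wide flap down flat over it. Do not touch the carton with the gear.

Things in the scene. Friction and masses are not known exactly. Their poses are not given: they have to be found in the camera images.
- ring_carton: Brown cardboard carton to close; a smooth steel ring (61 mm across, 16 mm thick) lies in it. Fixed to the bench; 85 mm along its x, 90 mm along y, rim 55 mm high, board 4 mm thick. Origin: centre of its underside; z up, x away from the robot within 0.35 rad. Its two flaps start open, leaning outward from the mouth, each hinged along the 90 mm of a top edge.
- ring_narrow_flap (a joint): Narrow flap, 40 mm from hinge to free edge, hinged on the carton's near edge (x = -42.5, z = 55 mm in the carton's frame). Angle: 0 = flat over the mouth (stop; top face at z = 59 mm), 1.57 upright, more = leaning outward (starts 1.8 to 2.2). The stiff crease (0.03 N m, under 1 N at the free edge) holds it wherever it is left.
- ring_wide_flap (a joint): Wide flap of the same carton, 83 mm from hinge to free edge, hinged on the far edge (x = +42.5, z = 59 mm in the carton's frame); closed, it lies over the narrow flap, top face at z = 63 mm. Angle, starts and stiffness as for the narrow flap.
- gear_carton: A second carton of exactly the same make and size, flaps open too, with a 63 mm toothed steel gear lying in it: not to be touched. It may stand to the left or to the right of the other. Origin and axes as for the other carton.
Things that resemble listed ones, but are neither listed nor needed, are in the scene too. What is shaped like the ring_carton but green is not meant.

How it is judged (in metres and radians):
On the way:
1. the narrow flap is folded down flat while the wide flap still stands open (value of joint ring_narrow_flap below 0.17 rad and value of joint ring_wide_flap above 1 rad), for 0.2 s.
At the end, for the whole second after the job is handed in: Both flaps of the carton with the ring gauge lie flat, each within 0.17 rad (10 degrees) of fully closed, the wide one over the narrow one (value of joint each of ring_narrow_flap, ring_wide_flap below 0.17 rad); the robot touches nothing.
It fails at once if the robot touches the carton with the gear, or its flaps (more than 0.5 N) (contact force between any of the arm, the fingers and gear_carton above 0.5 N).
It also fails if it takes over 40 s, if anything falls off the work surface, if the arm or the gripper's body presses on something with over 40 N, if the wrist force passes 120 N, or if a joint passes its speed limit or range.

## Robot

A 6-joint arm with a two-finger parallel gripper is mounted at the origin on the work surface; the furniture and walls round the work are solid. World frame = base frame: x ahead of the robot, y to its left, z up, the work surface at z = 0. Lengths are in m, angles in degrees, forces in N, time in s.
With the tool pointing down it reaches from about 0.325 to 0.925 m from the base axis. Payload 3.1 kg.
Tool frame: the origin (TCP) lies on the centre line of the jaws, within the pads' length; the fingertips stand 19 mm ahead of it and the grasp point (between the pads) is the TCP; y points along the fingers, z is the direction in which the jaws open and shut, and the axes are right-handed (so a half turn about y gives the same grasp; the last joint's range is limited). The gripper opens to 85 mm and grips with 20 to 120 N. Pads are 22 mm wide; open, the fingers measure 114 mm over their backs; the gripper's body (76 mm by 85 mm) begins 54 mm behind the grasp point. The pads swing forward as they close: fully open they stand 13 mm farther back than shut.
Start: joints at [-81.944, 12.427, 92.441, -0, 75.132, -6.429], TCP at [0.156, -0.605, 0.25] pointing down, gripper open.
Joint ranges: [-157.48, 157.48], [-44.54, 120.13], [17.64, 146.25], [-64.5, 244.5], [7.68, 150.69], [-147.95, 147.95]. Speed limits (degrees/s): [159.86, 159.86, 180, 180, 180, 180].

## Interface

Orientations are given as [roll, pitch, yaw] about the fixed x, y, z axes, in that order (R = Rz(yaw) Ry(pitch) Rx(roll)).
In Python, from workcell import env, imaging gives the robot as it stands.
- The arm moves only by the shell command python3 -m jog 'ROWS'. ROWS is a JSON object of lists of equal length, an entry for each row: "delta_pos": the shift along the tool's x, y, z each as a share of 0.025 m, from -1 to 1, a list of three; "roll": the turn about the tool's y as a share of 2 pi rad, from -1 to 1; "grip": the finger opening in mm, from 0 to 85.4. In form: {"delta_pos": [[x, y, z], ...], "roll": [roll, ...], "grip": [grip, ...]}. A call has 1 to 20 rows; each row shifts and turns the commanded pose from where the row before left it, along the tool's axes as they then stand; what a row does not reach is not made up. A row lasts 1/12 s, in which the tool goes at most 41.7 mm and 7.16 degrees, less where a joint would pass 70% of its speed; a pose out of reach is approached as far as the arm can. A call with a number of a shift or a turn outside -1 to 1 is refused whole. A call with a gripper value outside its range is refused whole. The fingers move at their own pace and stop on an object; the grip force is fixed at half the most. Time passes only in rows, so rows that do not move let the fingers close. It gives the time, the measured TCP pose, the force and the opening at its end, in the units of the state.
- env.read_state(): the state, without advancing time (a new reading comes with each control period).
- imaging.snapshot(name): name is "side" or "top"; returns a dict with "pixels" (400x640x3 uint8, red, green, blue), "fx", "fy", "cx", "cy" (pixels), "k1" (the pictures are not rectified: a ray, as slopes to the right and down, at radius r is drawn at 1 + k1 r^2 times it, then the intrinsics apply), "R" (3x3) and "t" (3): a world point X has camera coordinates R X + t. Camera axes: x right, y down, z forward; pixel columns grow to the right and rows downward; lengths in m; the calibration is good to about 2 mm. A picture is of the moment at which its call begins. There is no depth.
- env.finish_job(): hands the job in, once; it reports no verdict.
The state is a dict: "clock": time; "joint_pos": joint angles; "qvel": joint speeds; "joint_torque": joint torques, N m; "tool_pos": TCP position; "orientation": TCP orientation; "force": force on the tool from outside, world axes, zero at the start; "wrist_torque": the same for the moment, N m; "opening": opening from 0.0 (shut) to 1.0 (fully open).
Only numpy, scipy, OpenCV 4.12 (cv2) and the standard library are available. Lean on these libraries where they do the work, as an engineer would, in place of code of your own. Each camera call takes 0.05 s, during which the arm holds its last target. There are 200 camera calls.

## Working session

There is one attempt and no reset: what is moved stays moved. The work goes in short steps, Python scripts to look and compute and a shell command to move; the robot and the scene stay as the last step left them, time stands still between calls to the robot, and variables do not carry over. Pictures are saved under pics/ and viewed, about 8 in all and at most 12, crops included, and the job is handed in when it is done.

```bash
ls; mkdir -p pics; python3 - <<'E'
from workcell import env, imaging
import cv2
s=env.read_state()
print({k:s[k] for k in("clock","tool_pos","orientation","force","opening")})
for n in("top","side"):
    d=imaging.snapshot(n)
    cv2.imwrite(f"pics/{n}0.png",d["pixels"][:,:,::-1])
    import pickle; pickle.dump(d,open(f"pics/{n}0.pkl","wb"))
    print(n,{k:d[k] for k in d if k!="pixels"})
E
```

```text
pics
{'clock': 0.0, 'tool_pos': array([ 0.15624981, -0.60435393,  0.24896684]), 'orientation': array([-9.01359679e+01,  1.59764517e-02, -1.65513428e+02]), 'force': array([ 0.05920051,  0.06941827, -0.2945798 ]), 'opening': 1.0006140787985776}
top {'fx': 498.82212933064096, 'fy': 498.82212933064096, 'cx': 323.9240946790801, 'cy': 193.27711519805564, 'k1': -0.06669443264810013, 'R': array([[ 0.00931632, -0.99989442,  0.01115166],
       [-0.99761578, -0.01005656, -0.06827609],
       [ 0.06838103, -0.01048899, -0.99760414]]), 't': array([-0.12086055,  0.42839692,  1.05182171])}
side {'fx': 494.92761880833166, 'fy': 494.92761880833166, 'cx': 325.7594759006624, 'cy': 203.2943730968431, 'k1': 0.051464444157246284, 'R': array([[ 0.99775267, -0.06552006,  0.0140259 ],
       [-0.01774477, -0.46023406, -0.88762027],
       [ 0.06461213,  0.88537661, -0.4603624 ]]), 't': array([-4.39801136e-01,  4.25334473e-04,  1.24629976e+00])}
```

View pics/top0.png

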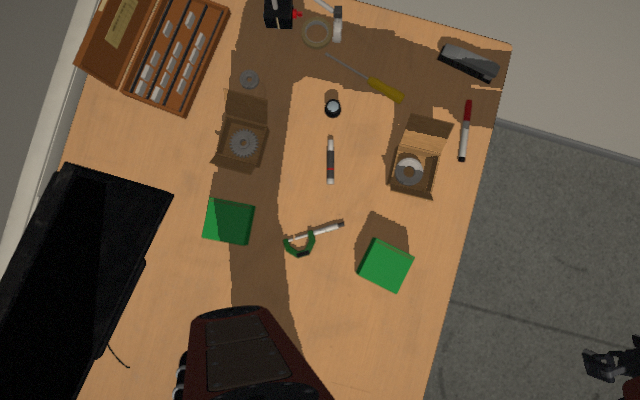

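View pics/side0.png

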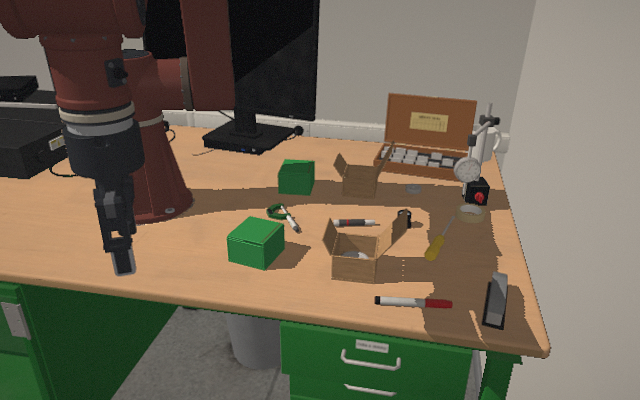

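Top view: candidates are the brown carton at (412,170), the brown carton at (243,143) whose content looks toothed, and the green boxes at (229,221) and (386,265), which are excluded. The right carton at (412,170) looks like the ring one. In the side view it is at (355,255) and the other is at (360,180). I'll check this in one close crop.

```bash
python3 - <<'E'
import cv2,numpy as np
a=cv2.imread("pics/top0.png");b=cv2.imread("pics/side0.png")
c=lambda i,x,y,w,h:cv2.resize(i[y:y+h,x:x+w],(400,300),interpolation=cv2.INTER_CUBIC)
im=np.vstack([np.hstack([c(a,360,105,120,90+5),c(a,190,85,120,95)]),np.hstack([c(b,300,205,120,90),c(b,310,130,120,90)])])
cv2.imwrite("pics/crop0.png",im)
E
```

```text
(no output)
```

View pics/crop0.png

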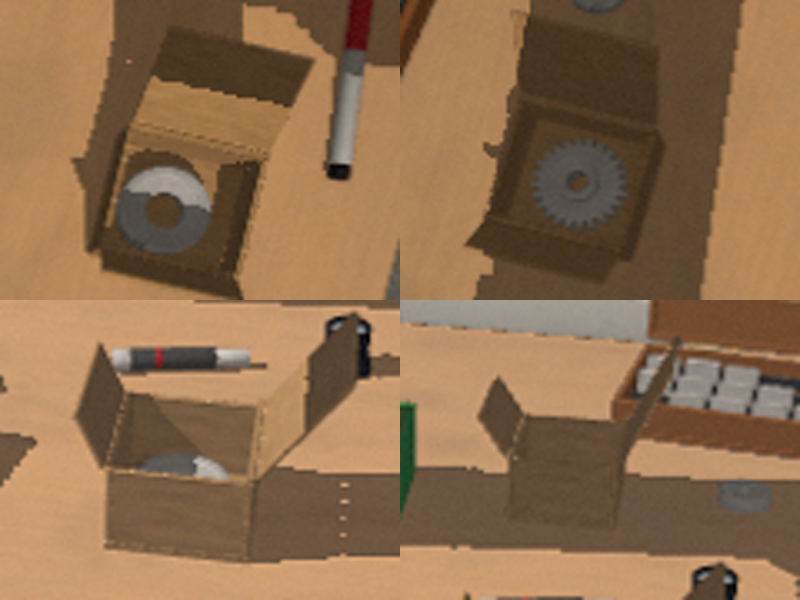

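The crop confirms it: the right carton at top (412,170) holds the smooth ring, and the left one at (243,143) holds the toothed gear. Next I measure the corners.

```bash
cat > h.py <<'E'
import pickle,numpy as np,cv2
def ray(d,p):
    K=np.array([[d["fx"],0,d["cx"]],[0,d["fy"],d["cy"]],[0,0,1]])
    u=cv2.undistortPoints(np.array([[p]],float),K,np.array([d["k1"],0,0,0.]))[0,0]
    R,t=np.array(d["R"]),np.array(d["t"]); v=R.T@np.r_[u,1]
    return -R.T@t,v/np.linalg.norm(v)
def plane(d,p,z):
    o,v=ray(d,p); return o+v*(z-o[2])/v[2]
def tri(d1,p1,d2,p2):
    o,v=ray(d1,p1);q,w=ray(d2,p2)
    a=np.linalg.lstsq(np.c_[v,-w],q-o,rcond=None)[0]
    A,B=o+a[0]*v,q+a[1]*w; return (A+B)/2,np.linalg.norm(A-B)
E
python3 - <<'E'
from h import *
np.set_printoptions(precision=4,suppress=True)
T=pickle.load(open("pics/top0.pkl","rb"));S=pickle.load(open("pics/side0.pkl","rb"))
tc=lambda x,y:(360+x*.3-.35,105+y*95/300-.35); sc=lambda x,y:(300+x*.3-.35,205+(y-300)*.3-.35)
P=dict(fl=tc(130,128),fr=tc(265,160),nl=tc(102,262),nr=tc(240,300))
for k,z in zip(P,(.059,.059,.055,.055)): print(k,P[k],plane(T,P[k],z))
Q=dict(fl=sc(262,402),fr=sc(250,478),nl=sc(122,395),nr=sc(107,468))
for k in P: print("tri",k,*tri(T,P[k],S,Q[k]))
for a in((107,547),(250,560)): print("bottom",plane(S,sc(*a),0))
print("wide tip l",*tri(T,tc(168,27),S,sc(357,314)));print("wide tip r",*tri(T,tc(313,60),S,sc(310,365)))
# gear carton
tg=lambda x,y:(190+x*.3-.35,85+y*95/300-.35)
for a in((520,95),(660,150),(490,210),(630,260)): print("gear",plane(T,tg(a[0]-400,a[1]),.055))
E
```

```text
fl (398.65, 145.18333333333334) [ 0.528  -0.2702  0.059 ]
fr (439.15, 155.31666666666666) [ 0.508  -0.3547  0.059 ]
nl (390.25, 187.61666666666667) [ 0.4399 -0.2533  0.055 ]
nr (431.65, 199.65) [ 0.4159 -0.3393  0.055 ]
tri fl [ 0.5293 -0.2707  0.0564] 0.0015166018342985847
tri fr [ 0.5088 -0.3551  0.0576] 0.0012781963893834928
tri nl [ 0.4426 -0.2537  0.0532] 0.005090010397411754
tri nr [ 0.4225 -0.3395  0.0561] 0.013391144485730583
bottom [ 0.4304 -0.3382  0.    ]
bottom [ 0.5129 -0.3546  0.    ]
wide tip l [ 0.5807 -0.2825  0.123 ] 0.000266342784178477
wide tip r [ 0.5473 -0.3626  0.1372] 0.021768103163678172
gear [0.589  0.0903 0.055 ]
gear [0.553  0.0019 0.055 ]
gear [0.5122 0.107  0.055 ]
gear [0.4799 0.0191 0.055 ]
```

```bash
python3 -m jog '{"delta_pos":[[0,0,0],[0,0,0],[0,0,0],[0,0,0],[-0.418,0,-0.975],[-0.418,0,-0.975],[-0.418,0,-0.975],[-0.418,0,-0.975],[-0.418,0,-0.975],[-0.418,0,-0.975],[-0.418,0,-0.975],[-0.418,0,-0.975],[-0.418,0,-0.975],[-0.418,0,-0.975],[-0.418,0,-0.975],[-0.418,0,-0.975],[-0.418,0,-0.975],[-0.418,0,-0.975],[-0.418,0,-0.975],[0,0,0]],"roll":[0.0191,0.0191,0.0191,0.0191,0,0,0,0,0,0,0,0,0,0,0,0,0,0,0,0],"grip":[0,0,0,0,0,0,0,0,0,0,0,0,0,0,0,0,0,0,0,0]}'
```

```text
clock: 1.77
tool_pos: [0.393, -0.2806, 0.2497]
orientation: [-90.2, -0.0, 167.2]
force: [0.7, 0.8, 0.5]
opening: 0.003
```

```bash
python3 -m jog '{"delta_pos":[[0,1,0],[0,1,0],[0,1,0],[0,1,0],[0,1,0],[0,1,0],[0,0,0],[0,0,0]],"roll":[0,0,0,0,0,0,0,0],"grip":[0,0,0,0,0,0,0,0]}'; python3 - <<'E'
from workcell import imaging
import cv2,numpy as np
c=lambda n,x,y:cv2.resize(imaging.snapshot(n)["pixels"][y:y+150,x:x+160,::-1],(400,375),interpolation=cv2.INTER_CUBIC)
cv2.imwrite("pics/p1.png",np.hstack([c("top",340,100),c("side",280,150)]))
E
```

```text
clock: 2.43
tool_pos: [0.3899, -0.2833, 0.0987]
orientation: [-90.1, -0.2, 167.0]
force: [0.0, -0.7, 1.0]
opening: 0.002
```

View pics/p1.png

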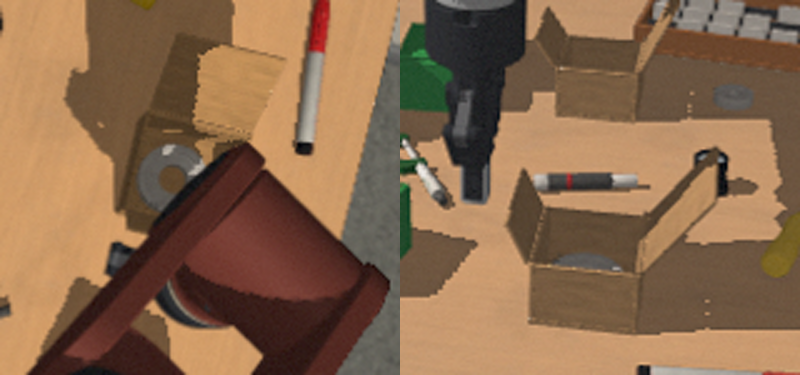

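Fingertip at side (310,231), just in front of the narrow flap, clear of everything. Push it over.

```bash
python3 -m jog '{"delta_pos":[[-0.42,0,0],[-0.42,0,0],[-0.42,0,0],[-0.42,0,0],[-0.42,0,0],[-0.42,0,0],[0,0,0],[-0.1,0.2,0],[-0.1,0.2,0],[-0.1,0.2,0],[0,0,0],[0,0,0]],"roll":[0,0,0,0,0,0,0,0,0,0,0,0],"grip":[0,0,0,0,0,0,0,0,0,0,0,0]}'; python3 - <<'E'
from workcell import imaging
import cv2,numpy as np
c=lambda n,x,y:cv2.resize(imaging.snapshot(n)["pixels"][y:y+150,x:x+160,::-1],(400,375),interpolation=cv2.INTER_CUBIC)
cv2.imwrite("pics/p2.png",np.hstack([c("top",340,100),c("side",280,150)]))
E
```

```text
clock: 3.53
tool_pos: [0.4594, -0.2996, 0.0844]
orientation: [-90.1, -0.1, 167.0]
force: [-0.2, -0.3, -0.6]
opening: -0.004
```

View pics/p2.png

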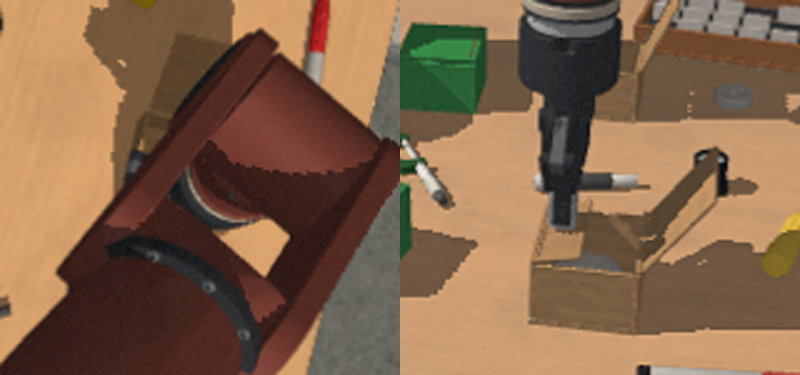

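The narrow flap is almost flat under the fingertip (side crop (560,235)) and the wide one still stands. Now press it down gently.

```bash
python3 -m jog '{"delta_pos":[[0,0.08,0],[0,0.08,0],[0,0.08,0],[0,0.04,0],[0,0,0],[0,0,0],[0,0,0]],"roll":[0,0,0,0,0,0,0],"grip":[0,0,0,0,0,0,0]}'
```

```text
clock: 4.22
tool_pos: [0.4599, -0.3001, 0.0782]
orientation: [-90.0, -0.0, 167.0]
force: [0.3, -0.3, 0.1]
opening: 0.002
```

```bash
python3 -m jog '{"delta_pos":[[0,0.04,0],[0,0.04,0],[0,0,0],[0,0,0],[0,0,0]],"roll":[0,0,0,0,0],"grip":[0,0,0,0,0]}'
```

```text
clock: 4.63
tool_pos: [0.46, -0.3002, 0.0779]
orientation: [-90.0, -0.1, 167.0]
force: [-2.6, 2.2, 9.5]
opening: -0.004
```

```bash
python3 -m jog '{"delta_pos":[[0,0,0],[0,0,0],[0,-1,0],[0,-1,0],[0,-1,0],[0,-1,0],[0,-1,0],[-1,0,0],[-1,0,0],[-1,0,0],[-1,0,0],[-1,0,0],[-1,0,0],[0,0,0],[0,0,0]],"roll":[0,0,0,0,0,0,0,0,0,0,0,0,0,0,0],"grip":[0,0,0,0,0,0,0,0,0,0,0,0,0,0,0]}'; python3 - <<'E'
from workcell import imaging
import cv2,numpy as np
c=lambda n,x,y:cv2.resize(imaging.snapshot(n)["pixels"][y:y+150,x:x+160,::-1],(400,375),interpolation=cv2.INTER_CUBIC)
cv2.imwrite("pics/p3.png",np.hstack([c("top",340,100),c("side",300,150)]))
E
```

```text
clock: 5.88
tool_pos: [0.6065, -0.3337, 0.2002]
orientation: [-90.0, -0.1, 167.0]
force: [0.3, -0.5, 0.3]
opening: 0.0
```

View pics/p3.png

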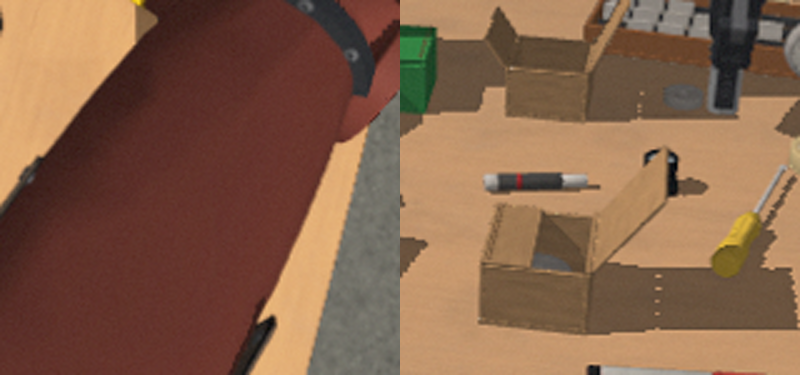

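The narrow flap lies flat (side crop (515,235)) and the wide flap stands open (tip near (665,155)). Go down behind the wide flap and push it over.

```bash
python3 -m jog '{"delta_pos":[[0,0.8,0],[0,0.8,0],[0,0.8,0],[0,0.8,0],[0,0,0],[0.4,0,0],[0.4,0,0],[0.4,0,0],[0.4,0,0],[0.4,0,0],[0.4,0,0],[0.4,0,0],[0,0,0]],"roll":[0,0,0,0,0,0,0,0,0,0,0,0,0],"grip":[0,0,0,0,0,0,0,0,0,0,0,0,0]}' && python3 -m jog '{"delta_pos":[[0.4,0,0],[0.4,0,0],[0.4,0,0],[0.4,0,0],[0.4,0,0],[0,0,0],[0.05,0.24,0],[0.05,0.24,0],[0.05,0.24,0],[0.05,0.24,0],[0.05,0.24,0],[0,0,0],[0,0,0]],"roll":[0,0,0,0,0,0,0,0,0,0,0,0,0],"grip":[0,0,0,0,0,0,0,0,0,0,0,0,0]}'; python3 - <<'E'
from workcell import imaging
import cv2,numpy as np
c=lambda n,x,y:cv2.resize(imaging.snapshot(n)["pixels"][y:y+150,x:x+160,::-1],(400,375),interpolation=cv2.INTER_CUBIC)
cv2.imwrite("pics/p4.png",np.hstack([c("top",340,100),c("side",300,150)]))
E
```

```text
clock: 7.07
tool_pos: [0.5361, -0.3176, 0.1215]
orientation: [-90.0, -0.1, 166.9]
force: [-0.2, -0.3, -0.4]
opening: -0.001
clock: 8.15
tool_pos: [0.4828, -0.305, 0.0902]
orientation: [-90.1, -0.1, 167.0]
force: [0.2, -0.1, 0.2]
opening: 0.002
```

View pics/p4.png

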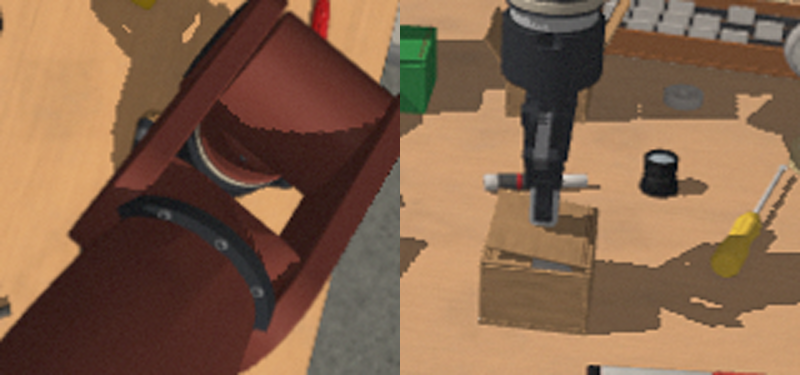

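The wide flap is almost down (side crop (540,235)). Press down the last 8 mm.

```bash
python3 -m jog '{"delta_pos":[[0.1,0.1,0],[0.1,0.1,0],[0.1,0.08,0],[0.1,0.06,0],[0,0,0],[0,0,0],[0,0,0]],"roll":[0,0,0,0,0,0,0],"grip":[0,0,0,0,0,0,0]}'
```

```text
clock: 8.83
tool_pos: [0.4734, -0.3032, 0.0828]
orientation: [-90.0, -0.0, 167.0]
force: [1.0, -0.6, 0.8]
opening: -0.0
```

```bash
python3 -m jog '{"delta_pos":[[0,0.04,0],[0,0.04,0],[0,0,0],[0,0,0],[0,0,0]],"roll":[0,0,0,0,0],"grip":[0,0,0,0,0]}'
```

```text
clock: 9.25
tool_pos: [0.4737, -0.3034, 0.0819]
orientation: [-90.0, -0.0, 167.0]
force: [-1.2, 1.0, 5.6]
opening: 0.001
```

At the stop (5.6 N at the expected height). Lift and clear the view.

```bash
python3 -m jog '{"delta_pos":[[0,0,0],[0,-1,0],[0,-1,0],[0,-1,0],[0,-1,0],[0,-1,0],[0,-1,0],[0,0,1],[0,0,1],[0,0,1],[0,0,1],[0,0,1],[0,0,1],[0,0,1],[0,0,1],[0,0,1],[0,0,0],[0,0,0]],"roll":[0,0,0,0,0,0,0,0,0,0,0,0,0,0,0,0,0,0],"grip":[0,0,0,0,0,0,0,0,0,0,0,0,0,0,0,0,0,0]}'; python3 - <<'E'
from workcell import imaging
import cv2,numpy as np
c=lambda n,x,y:cv2.resize(imaging.snapshot(n)["pixels"][y:y+150,x:x+160,::-1],(400,375),interpolation=cv2.INTER_CUBIC)
cv2.imwrite("pics/p5.png",np.hstack([c("top",340,100),c("side",300,150)]))
E
```

```text
clock: 10.75
tool_pos: [0.4222, -0.5234, 0.2303]
orientation: [-90.0, -0.0, 166.9]
force: [1.1, -0.8, -0.8]
opening: -0.0
```

View pics/p5.png

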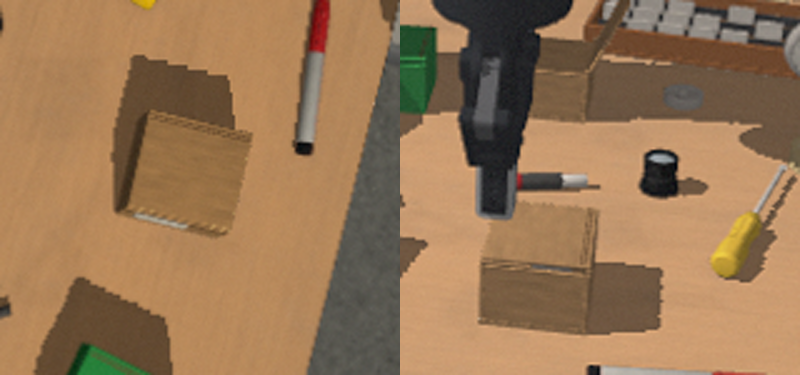

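```bash
python3 - <<'E'
from h import *
T=pickle.load(open("pics/top0.pkl","rb"));S=pickle.load(open("pics/side0.pkl","rb"))
tc=lambda x,y:(340+x*.4-.3,100+y*.4-.3); sc=lambda x,y:(300+(x-400)*.4-.3,150+y*.4-.3)
for n,a,b in(("nl",(120,211),(496,205)),("nr",(225,235),(482,260)),("fl",(150,110),(600,208)),("fr",(251,132),(589,269))):
    print(n,*tri(T,tc(*a),S,sc(*b)))
im=cv2.imread("pics/p5.png"); print(im[221,160],im[180,180],im[265,555])
E
```

```text
nl [ 0.44840369 -0.24823534  0.05348633] 0.0021844231277693502
nr [ 0.4295185  -0.33507953  0.05641579] 0.0029119698015455968
fl [ 0.53148899 -0.27193628  0.06263595] 0.001833159893449875
fr [ 0.51202088 -0.35625726  0.06022928] 0.003308402335301064
[142 162 171] [ 66 110 149] [ 67  94 120]
```

```bash
python3 -c "
from workcell import env
print(env.finish_job(), env.read_state()['clock'])"
```

```text
the job is handed in; nothing more can be done
the job is handed in; nothing more can be done
```

I closed the ring-gauge carton (the right-hand one) and handed the job in at about 11 s on the clock. I folded the narrow flap down first, with the wide flap still standing, then folded the wide flap down over it.

**Narrow flap:** it met its stop at 9.5 N, with the fingertip at z ≈ 59 mm as expected. A picture afterwards showed it flat with the wide flap still open.

**Wide flap:** it met its stop at 5.6 N, with the fingertip at z ≈ 63 mm as expected.

**Final check:** both views show the mouth closed. The corners triangulate to 53–63 mm, so the lid is level to within about 10 mm. That is rough picture work, but less than the 14 mm that 10° would give. The near corners came out lowest, about 53–56 mm, where the flap top should be 63 mm. I think I picked points on the carton rim there instead of the flap, and I trust the contact heights more.

**Unresolved:** a thin pale strip shows along the near edge in the top view. I took it to be the narrow flap showing past the wide one, which is about 2 mm shorter than the carton, but I did not confirm that.

I never moved the arm near the gear carton, and no unexpected forces showed in the readings. The arm ended clear of everything.

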